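# Start the brushing machine with its key

### The arm

A 7-joint arm with a two-finger parallel gripper is mounted at the origin on the work surface. World frame = base frame: x ahead of the robot, y to its left, z up, the work surface at z = 0. Lengths are in m, angles in rad, forces in N, time in s.
With the tool pointing down it reaches from about 0.425 to 0.925 m from the base axis. Payload 6.8 kg.
Tool frame: the origin (TCP) lies on the mounting face of the last link; the fingertips stand 173 mm ahead of it and the grasp point (between the pads) lies 155 mm ahead of it; z points along the fingers, y is the line along which they close (so a half turn about z gives the same grasp; the last joint's range is limited). The gripper opens to 85 mm and grips with 20 to 120 N. Pads are 22 mm wide; open, the fingers measure 114 mm over their backs; the gripper's body (76 mm by 85 mm) begins 54 mm behind the grasp point. The pads swing forward as they close: fully open they stand 13 mm farther back than shut.
Start: joints at [-1.414, 0.477, 0.022, 1.555, -0.011, 1.109, -0.083], TCP at [0.177, 0.651, 0.405] pointing down, gripper open.
Joint ranges: [-2.96, 2.96], [-0.34, 2.1], [-1.41, 1.46], [0.24, 2.44], [-1.37, 4.51], [0.17, 1.92], [-2.96, 2.96]. Speed limits (rad/s): [2.39, 2.39, 3.14, 3.14, 3.14, 3.14, 3.14].

### API

Orientations are given as a rotation vector (axis times angle).
In Python, from bench import r gives the robot as it stands.
- The arm moves only by the tool carry_out, never from a script. Its argument "moves" is a list of rows, each a list of 5 numbers: the shift along the tool's x, y, z in m, then the turn about the tool's z in rad, then the finger opening in m, from 0 to 0.0854. In form: [[dx, dy, dz, roll, claw], ...]. A call has exactly 8 rows; each row is the pose to reach, as a shift and turn from the pose commanded when the call began, along the tool's axes at that moment; what a row does not reach only later rows make up. A row lasts 1/10 s, in which the tool goes at most 50 mm and 8.59 degrees, less where a joint would pass 70% of its speed; a pose out of reach is approached as far as the arm can. A call with a gripper value outside its range is refused whole. The fingers move at their own pace and stop on an object; "force" is the grip in N (left out, the last holds). Time passes only in rows, so rows that repeat a pose let the fingers close, or fill a call up. It gives the time, the measured TCP pose, the force, the opening and the grip force at its end, in the units of the state.
- r.get_obs(): the state, without advancing time (a new reading comes with each control period).
- r.grab_frame(name): name is "side" or "top"; returns the picture (384x512x3 uint8, red, green, blue); there is no depth.
- r.calibration(name): a dict with "fx", "fy", "cx", "cy" (pixels), "rvec" (rotation vector, rad) and "tvec" (3), from world to camera coordinates, as OpenCV has them. Camera axes: x right, y down, z forward; pixel columns grow to the right and rows downward; lengths in m; the calibration is good to about 2 mm. A picture is of the moment at which its call begins. calibration takes no time and is no camera call.
- r.hand_in(): hands the job in; it is judged then, once.
The state is a dict: "clock": time; "joints": joint angles; "qvel": joint speeds; "tau": joint torques, N m; "tcp_pos": TCP position; "orientation": TCP orientation; "contact_force": force on the tool from outside, world axes, zero at the start; "moment": the same for the moment, N m; "grip_width": finger opening in m; "gripper_force": force on a finger pad.
Only numpy, scipy, OpenCV 4.12 (cv2) and the standard library are available. Lean on these libraries where they do the work, as an engineer would, in place of code of your own. Each camera call takes 0.05 s, during which the arm holds its last target. There are 200 camera calls.

### The job

Start the shoe-brushing machine (the one with the two brush wheels): turn its key clockwise from off all the way to start, hold it there for about a second, then let go so that it springs back to run. Leave the key of the sole press as it is.

Things in the scene. Friction and masses are not known exactly. Their poses are not given: they have to be found in the camera images.
- brush_key_bow (a point): Centre of the upright black key head, 36 mm wide (x), 9 thick (y), 34 tall; z up on the turning axis; frame turns with the key. It is 168 mm above the bench, 38 above the flat 150 x 150 mm top of a grey motor housing, 23 above the lock collar (28 mm wide). At 137 mm left and right (y at off) stand brush wheels 140 mm across, 38 thick, 158 high. Machine fixed; may swap places with the press.
- brush_key (a joint): Angle of the brushing machine's key (rad), growing clockwise from above: 0 to 0.12 off, 0.61 run, 1.22 start (hard stop); ticks on the plate mark the three. From off to run friction holds it where left; beyond run a spring pushes it back to run within half a second of letting go. Turning takes up to 0.13 N m.
- press_key_bow (a point): Centre of the head of the sole press's key: identical key and lock, also 168 mm above the bench, same axes, on a grey housing 150 x 160 mm without wheels; behind it (+x) are a rubber-cushioned bed and a column with a pressing pad, 240 mm high. Fixed. Not to be turned.
- press_key (a joint): Angle of the sole press's key in rad, clockwise from above: starts at off (0 to 0.12).

How it is judged:
On the way:
1. the brushing machine's key is held at start (within about 10 degrees of its stop) for half a second (value of joint brush_key above 1.05 rad), for 0.5 s.
At the end, for the whole second after the job is handed in: The brushing machine's key, let go, rests at run (0.61 rad, within 0.18 rad or about 10 degrees), and the press's key is still at off (below 0.25 rad) (value of joint brush_key between 0.43 and 0.79 rad and value of joint press_key below 0.25 rad); the robot touches nothing.
It fails at once if the sole press's key is turned away from off (beyond 0.25 rad) (value of joint press_key above 0.25 rad).
It also fails if it takes over 32 s, if anything falls off the work surface, if the arm or the gripper's body presses on something with over 40 N, if the wrist force passes 120 N, or if a joint passes its speed limit or range.

## Working session

There is one attempt and no reset: what is moved stays moved. The work goes in short steps, Python scripts to look and compute and a tool call to move; the robot and the scene stay as the last step left them, time stands still between calls to the robot, and variables do not carry over. Pictures are saved under pics/ and viewed, at most 10 in all, crops included, and the job is handed in when it is done.

Besides the shell and the picture viewer there is one more tool, called after ">>>" as a command line: name --pt "numbers of a row" for each row, then --argument value for the rest. carry_out: Moves the arm, as the interface text tells. Its arguments: {"type":"object","properties":{"moves":{"type":"array","items":{"type":"array","items":{"type":"number"}}},"force":{"type":"number"}},"required":["moves"]}

```bash
mkdir -p pics
python3 - <<'E'
from bench import r
import cv2,numpy as np
print(r.get_obs())
for n in("side","top"):
    im=r.grab_frame(n); cv2.imwrite(f"pics/{n}0.png",im[:,:,::-1]); c=r.calibration(n); print(n,c)
E
```

```text
{'clock': 0.0, 'joints': array([-1.41414359,  0.47781637,  0.02234113,  1.55642832, -0.01150167,
        1.10928284, -0.08310086]), 'qvel': array([ 0.00070745, -0.00070364,  0.00289331,  0.00143111, -0.00035895,
        0.00015102, -0.00086497]), 'tau': array([ 3.33486760e-04, -5.96466100e+01,  1.60843939e+00, -2.81184608e+01,
        1.24968082e-02,  9.78285796e-03, -5.21581626e-06]), 'tcp_pos': array([0.17654971, 0.6512293 , 0.40372431]), 'orientation': array([-4.14615464e-01, -3.11400527e+00,  2.83300180e-03]), 'contact_force': array([0.53575692, 0.44609655, 0.04097055]), 'moment': array([-0.00963607, -0.04996257,  0.01825578]), 'gripper_force': 0.0, 'grip_width': 0.08526330983200406}
side {'fx': 356.3341064742665, 'fy': 356.3341064742665, 'cx': 250.46237445992904, 'cy': 190.24269505829525, 'rvec': array([ 2.01391631, -0.62373562,  0.33670264]), 'tvec': array([-0.44571003,  0.31042378,  0.5848176 ])}
top {'fx': 411.1112893534906, 'fy': 411.1112893534906, 'cx': 251.91553651671444, 'cy': 192.40637647099572, 'rvec': array([ 2.20321447, -2.22242988,  0.0843464 ]), 'tvec': array([-0.01605926,  0.53399641,  1.03736628])}
```

View pics/top0.png

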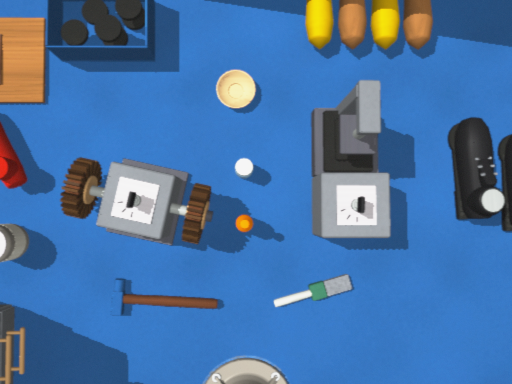

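View pics/side0.png

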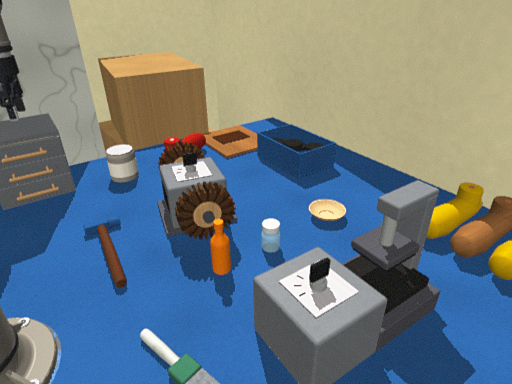

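The top view shows the brushing machine at left, its key at about (133,200) on a white plate and its wheels at about (81,188) and (197,213). The press key is at about (361,205). The side view agrees, with the brushing key at about (190,160).

```bash
cat > h.py <<'E'
import cv2,numpy as np
from bench import r
from scipy.spatial.transform import Rotation as R
def ray(n,uv):
    c=r.calibration(n);M=R.from_rotvec(c['rvec']).as_matrix();K=np.array([[c['fx'],0,c['cx']],[0,c['fy'],c['cy']],[0,0,1]])
    return -M.T@c['tvec'], M.T@np.linalg.inv(K)@np.array([uv[0],uv[1],1.])
def onz(n,uv,z):
    o,d=ray(n,uv);return o+d*(z-o[2])/d[2]
def two(a,b):
    (o,d),(p,e)=ray("top",a),ray("side",b)
    s=np.linalg.lstsq(np.c_[d,-e],p-o,rcond=None)[0];A,B=o+d*s[0],p+e*s[1]
    return (A+B)/2,np.linalg.norm(A-B)
E
python3 - <<'E'
from h import *
t=cv2.imread("pics/top0.png");s=cv2.imread("pics/side0.png")
def blob(im,x0,y0,x1,y1,f,name):
    m=np.zeros(im.shape[:2],np.uint8);m[y0:y1,x0:x1]=f(im[y0:y1,x0:x1].astype(int))*255
    n,l,st,ce=cv2.connectedComponentsWithStats(m)
    for i in np.argsort(-st[1:,4])[:3]+1: print(name,st[i],ce[i])
    return (l==np.argmax(st[1:,4])+1).astype(np.uint8)
w=blob(t,105,170,165,230,lambda a:a.min(2)>200,"plate")
c=max(cv2.findContours(w,0,2)[0],key=cv2.contourArea);rc=cv2.minAreaRect(c)
print(rc)
P=np.array([onz("top",p,.131)[:2] for p in cv2.boxPoints(rc)]);print(P,P.mean(0))
for e in np.diff(P,axis=0):print(np.degrees(np.arctan2(e[1],e[0])),np.linalg.norm(e))
k=blob(t,112,180,158,222,lambda a:a.max(2)<60,"key")
ks=blob(s,178,148,208,180,lambda a:a.max(2)<60,"keyS")
a=np.array(np.nonzero(k)).mean(1)[::-1];b=np.array(np.nonzero(ks)).mean(1)[::-1]
print(two(a,b),onz("top",a,.17))
A=cv2.resize(t[165:240,95:175],None,fx=5,fy=5,interpolation=2);B=cv2.resize(s[145:185,165:230],(400,246),interpolation=2)
B=cv2.copyMakeBorder(B,0,A.shape[0]-246,0,0,0);cv2.imwrite("pics/c1.png",np.hstack([A,B]))
E
```

```text
plate [ 111  177   48   47 1240] [133.21209677 199.01209677]
((134.57864379882812, 199.82583618164062), (40.9244384765625, 40.47471618652344), 12.994616508483887)
[[0.48049225 0.30069693]
 [0.56881865 0.28100466]
 [0.54743387 0.19192679]
 [0.45904977 0.21210419]] [0.51394864 0.24643314]
-12.568473681069662 0.09049496682069279
-103.49944174078854 0.09160881799803236
167.1402094929734 0.09065801725998837
key [129 193   6  14  58] [131.5 199.5]
keyS [180 148  21  18 208] [189.875      156.78846154]
keyS [178 154   2   3   4] [178.25 155.25]
keyS [201 156   2   2   3] [201.33333333 156.66666667]
(array([0.51378728, 0.24221915, 0.17293323]), np.float64(0.000998852847562775)) [0.51342784 0.24320249 0.17      ]
```

View pics/c1.png

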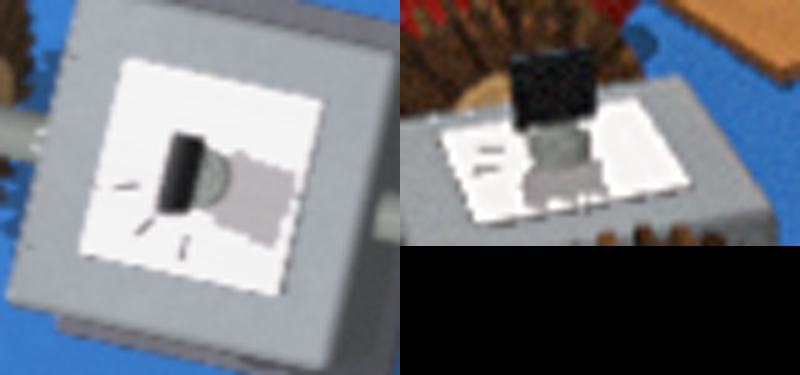

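The crop shows the key at off. Its ticks run clockwise from bottom to left, and the plate yaw is about -13°. I take the key axis as about (0.514, 0.244).

```bash
cat > go.py <<'E'
from h import *
import sys
x,y,z,yaw=map(float,sys.argv[1:5])  # yaw deg of key x
o=r.get_obs();M=R.from_rotvec(o['orientation']).as_matrix()
print("t",o['clock'],"pos",o['tcp_pos'],"tool",M.round(3).tolist(),"j7",o['joints'][6])
print("shift",M.T@(np.array([x,y,z])-o['tcp_pos']))
k=np.array([np.cos(np.radians(yaw)),np.sin(np.radians(yaw)),0]); l=M.T@k
a=np.arctan2(l[1],l[0]);print("roll",(a+np.pi/2)%np.pi-np.pi/2,"F",o['contact_force'],o['moment'])
E
python3 go.py .514 .244 .40 -15
```

```text
t 0.1 pos [0.17658116 0.65124864 0.40382121] tool [[-0.965, 0.262, -0.0], [0.262, 0.965, -0.002], [-0.0, -0.002, -1.0]] j7 -0.08308721343248969
shift [-0.43223068 -0.30475431  0.00435584]
roll -0.0029662103751899593 F [0.14184002 0.35498143 0.415808  ] [-0.00168229 -0.0171321   0.04838777]
```

>>> carry_out --pt "-0.04 -0.028 0 0 0.085" --pt "-0.08 -0.056 0 0 0.085" --pt "-0.12 -0.085 0 0 0.085" --pt "-0.16 -0.113 0 0 0.085" --pt "-0.2 -0.141 0 0 0.085" --pt "-0.24 -0.169 0 0 0.085" --pt "-0.28 -0.197 0 0 0.085" --pt "-0.32 -0.226 0 0 0.085" --force 40

```text
clock: 0.9
tcp_pos: [0.4272, 0.3479, 0.4045]
orientation: [-0.414, -3.114, 0.0]
contact_force: [1.4, -0.0, 0.0]
grip_width: 0.085
gripper_force: 0.0
```

```bash
python3 go.py .514 .244 .40 -15
```

```text
t 0.9 pos [0.42718032 0.34786673 0.40453961] tool [[-0.965, 0.261, -0.0], [0.261, 0.965, -0.0], [0.0, -0.0, -1.0]] j7 0.5551568582093309
shift [-0.11095523 -0.07755631  0.00452993]
roll -0.00270599510305658 F [ 1.3865408  -0.01957147  0.00643727] [ 0.00945257 -0.0419752  -0.01412048]
```

>>> carry_out --pt "-0.04 -0.028 0 0 0.085" --pt "-0.08 -0.056 0 0 0.085" --pt "-0.112 -0.079 0 0 0.085" --pt "-0.112 -0.079 0 0 0.06" --pt "-0.112 -0.079 0 0 0.06" --pt "-0.112 -0.079 0 0 0.06" --pt "-0.112 -0.079 0 0 0.06" --pt "-0.112 -0.079 0 0 0.06"

```text
clock: 1.7
tcp_pos: [0.513, 0.2453, 0.4046]
orientation: [-0.411, -3.114, -0.0]
contact_force: [0.2, -1.1, 0.3]
grip_width: 0.06
gripper_force: 0.0
```

```bash
python3 go.py .514 .244 .325 -15
python3 - <<'E'
from h import *
t=r.grab_frame("top")[:,:,::-1];s=r.grab_frame("side")[:,:,::-1]
cv2.imwrite("pics/c2.png",np.hstack([cv2.resize(t[150:250,75:175],(390,390),interpolation=2),cv2.resize(s[90:190,140:240],(390,390),interpolation=2)]))
E
```

```text
t 1.7 pos [0.5130222  0.24529694 0.40462472] tool [[-0.966, 0.259, -0.0], [0.259, 0.966, 0.0], [0.0, 0.0, -1.0]] j7 0.8234982195371885
shift [-0.00131352 -0.00101208  0.07962402]
roll -0.0006048446240196625 F [ 0.18139818 -1.09937468  0.31736226] [ 0.04527795 -0.0225542   0.01590662]
```

View pics/c2.png

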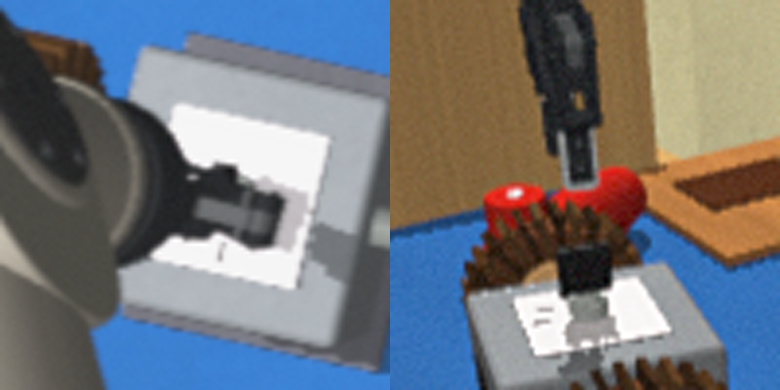

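The side view shows the fingers about in line above the key (pads at x≈578, key at x≈584 in the crop). I'll go down, then close.

>>> carry_out --pt "-0.001 -0.001 0.03 0 0.06" --pt "-0.001 -0.001 0.06 0 0.06" --pt "-0.001 -0.001 0.08 0 0.06" --pt "-0.001 -0.001 0.08 0 0.06" --pt "-0.001 -0.001 0.08 0 0.03" --pt "-0.001 -0.001 0.08 0 0.02" --pt "-0.001 -0.001 0.08 0 0.02" --pt "-0.001 -0.001 0.08 0 0.02" --force 30

```text
clock: 2.6
tcp_pos: [0.5147, 0.243, 0.3257]
orientation: [0.415, 3.113, 0.002]
contact_force: [-0.2, 0.2, -0.0]
grip_width: 0.0199
gripper_force: 0.0
```

```bash
python3 go.py .514 .244 .325 -15
python3 - <<'E'
from h import *
t=r.grab_frame("top")[:,:,::-1];s=r.grab_frame("side")[:,:,::-1]
cv2.imwrite("pics/c3.png",np.hstack([cv2.resize(t[165:235,95:165],(390,390),interpolation=2),cv2.resize(s[120:190,150:220],(390,390),interpolation=2)]))
E
```

```text
t 2.6 pos [0.51472964 0.24296001 0.32570699] tool [[-0.965, 0.262, 0.001], [0.262, 0.965, 0.001], [-0.001, 0.001, -1.0]] j7 0.8491093413737583
shift [0.00097721 0.00081178 0.00070702]
roll -0.0030211855089703477 F [-0.15929256  0.20152911 -0.01609436] [-0.00087486 -0.01415043 -0.05361593]
```

View pics/c3.png

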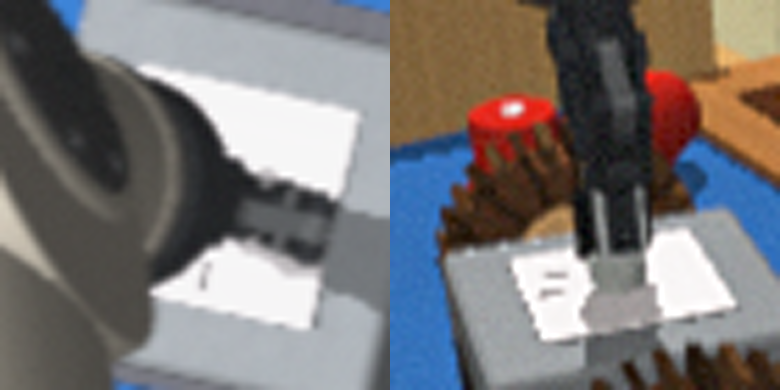

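With a 20 mm opening the fingers straddle the key without contact, and the finger is centred over the collar. Now I'll close.

>>> carry_out --pt "0 0 0 0 0.012" --pt "0 0 0 0 0.008" --pt "0 0 0 0 0.004" --pt "0 0 0 0 0.0" --pt "0 0 0 0 0.0" --pt "0 0 0 0 0.0" --pt "0 0 0 0 0.0" --pt "0 0 0 0 0.0" --force 40

```text
clock: 3.5
tcp_pos: [0.515, 0.2452, 0.3256]
orientation: [0.412, 3.112, 0.007]
contact_force: [2.3, 7.0, -1.0]
grip_width: 0.0087
gripper_force: 40.6
```

```bash
python3 go.py .514 .244 .325 -15
```

```text
t 3.5 pos [0.515019   0.24518973 0.32562013] tool [[-0.966, 0.26, 0.003], [0.26, 0.966, 0.004], [-0.002, 0.005, -1.0]] j7 0.8490374785233061
shift [ 0.00067585 -0.00141691  0.00061154]
roll -0.001309162348492876 F [ 2.32075484  7.00710361 -0.99763208] [ 1.23037251 -0.48082103 -0.04864186]
```

Gripped at 8.7 mm, with the arm pushed about 2 mm in +y. I'll absorb that shift and turn the key clockwise (positive roll).

>>> carry_out --pt "0 0.002 0 0 0" --pt "0 0.002 0 0.1 0" --pt "0 0.002 0 0.2 0" --pt "0 0.002 0 0.3 0" --pt "0 0.002 0 0.4 0" --pt "0 0.002 0 0.5 0" --pt "0 0.002 0 0.6 0" --pt "0 0.002 0 0.7 0" --force 60

```text
clock: 4.3
tcp_pos: [0.5151, 0.2452, 0.3256]
orientation: [-1.462, -2.78, -0.002]
contact_force: [-3.0, 1.2, 6.6]
grip_width: 0.0079
gripper_force: 63.8
```

```bash
python3 go.py .514 .2455 .325 -52
```

```text
t 4.3 pos [0.51508909 0.24515645 0.32563007] tool [[-0.567, 0.824, 0.0], [0.824, 0.567, 0.001], [0.001, 0.001, -1.0]] j7 0.22429629055386707
shift [ 0.00089978 -0.00070328  0.00063003]
roll -0.06082107687376137 F [-2.97828663  1.20854939  6.5970308 ] [0.08931967 0.44735904 0.13316745]
```

>>> carry_out --pt "0 0 0 0.1 0" --pt "0 0 0 0.2 0" --pt "0 0 0 0.3 0" --pt "0 0 0 0.4 0" --pt "0 0 0 0.45 0" --pt "0 0 0 0.48 0" --pt "0 0 0 0.48 0" --pt "0 0 0 0.48 0"

```text
clock: 5.1
tcp_pos: [0.5147, 0.245, 0.3256]
orientation: [-2.076, -2.356, 0.0]
contact_force: [-3.5, 0.5, 9.4]
grip_width: 0.0082
gripper_force: 64.1
```

```bash
python3 go.py .514 .2455 .325 -83
```

```text
t 5.1 pos [0.51473571 0.245045   0.32558606] tool [[-0.126, 0.992, -0.001], [0.992, 0.126, 0.001], [0.001, -0.001, -1.0]] j7 -0.19048848491189518
shift [ 0.00054361 -0.00067195  0.00058714]
roll 0.004254551150356445 F [-3.48428856  0.51860248  9.44659298] [0.06193907 0.90721305 0.08479469]
```

Not at the stop yet (moment only 0.085 N m), so I'll turn a little further and hold.

>>> carry_out --pt "0 0 0 0.02 0" --pt "0 0 0 0.04 0" --pt "0 0 0 0.06 0" --pt "0 0 0 0.06 0" --pt "0 0 0 0.06 0" --pt "0 0 0 0.06 0" --pt "0 0 0 0.06 0" --pt "0 0 0 0.06 0"

```text
clock: 5.9
tcp_pos: [0.5147, 0.2453, 0.3257]
orientation: [-2.141, -2.298, 0.001]
contact_force: [-4.0, -1.0, 9.4]
grip_width: 0.008
gripper_force: 80.0
```

```bash
python3 go.py .514 .2455 .325 -83
python3 - <<'E'
from h import *
t=r.grab_frame("top")[:,:,::-1];s=r.grab_frame("side")[:,:,::-1]
cv2.imwrite("pics/c4.png",np.hstack([cv2.resize(t[165:235,95:165],(390,390),interpolation=2),cv2.resize(s[120:190,150:220],(390,390),interpolation=2)]))
E
```

```text
t 5.9 pos [0.51471888 0.24526975 0.32565845] tool [[-0.071, 0.997, -0.001], [0.997, 0.071, -0.0], [-0.0, -0.001, -1.0]] j7 -0.23993209020020528
shift [ 0.00028058 -0.00070045  0.00065878]
roll -0.05137819169654456 F [-4.023668   -0.99404749  9.37215885] [-0.10094545  0.85246249  1.51034075]
```

View pics/c4.png

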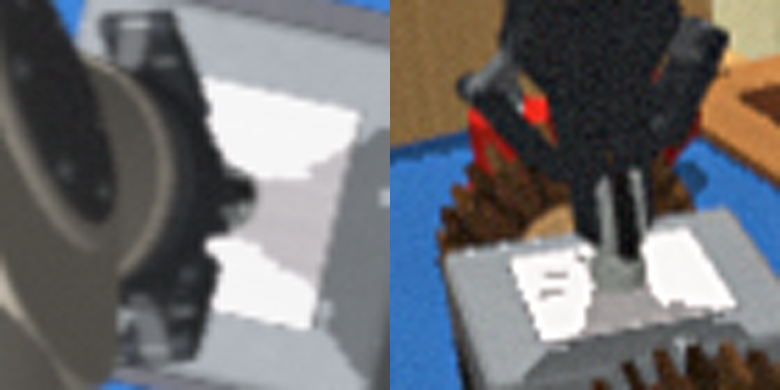

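The moment rose to 1.5 N m, so the key is on its hard stop and has been at start for about a second. The side view shows the pads still on the key. I'll ease off and let go.

>>> carry_out --pt "0 0 0 -0.03 0" --pt "0 0 0 -0.06 0" --pt "0 0 0 -0.06 0.02" --pt "0 0 0 -0.06 0.04" --pt "0 0 0 -0.06 0.06" --pt "0 0 0 -0.06 0.07" --pt "0 0 0 -0.06 0.07" --pt "0 0 0 -0.06 0.07"

```text
clock: 6.8
tcp_pos: [0.515, 0.2447, 0.3246]
orientation: [2.077, 2.357, -0.0]
contact_force: [0.4, 0.1, -0.1]
grip_width: 0.07
gripper_force: 0.0
```

>>> carry_out --pt "0 0 0 0 0.07" --pt "0 0 0 0 0.07" --pt "0 0 0 0 0.07" --pt "0 0 -0.02 0 0.07" --pt "0 0 -0.04 0 0.07" --pt "0 0 -0.07 0 0.07" --pt "0 0 -0.1 0 0.07" --pt "0 0 -0.13 0 0.07"

```text
clock: 7.6
tcp_pos: [0.5149, 0.2446, 0.4559]
orientation: [-2.077, -2.357, 0.0]
contact_force: [-0.1, 0.5, 0.5]
grip_width: 0.0699
gripper_force: 0.0
```

>>> carry_out --pt "0.03 0 0 0 0.07" --pt "0.06 0 0 0 0.07" --pt "0.1 0 0 0 0.07" --pt "0.14 0 0 0 0.07" --pt "0.18 0 0 0 0.07" --pt "0.22 0 0 0 0.07" --pt "0.25 0 0 0 0.07" --pt "0.25 0 0 0 0.07"

```text
clock: 8.4
tcp_pos: [0.4806, 0.4983, 0.4534]
orientation: [-2.067, -2.363, 0.0]
contact_force: [-0.2, 0.6, -0.0]
grip_width: 0.0698
gripper_force: 0.0
```

```bash
python3 go.py .514 .2455 .325 -83
python3 - <<'E'
from h import *
t=r.grab_frame("top")[:,:,::-1];s=r.grab_frame("side")[:,:,::-1]
cv2.imwrite("pics/c5.png",np.hstack([cv2.resize(t[165:235,95:165],(390,390),interpolation=2),cv2.resize(s[120:190,150:220],(390,390),interpolation=2)]))
E
```

```text
t 8.4 pos [0.4806195  0.49831569 0.4534057 ] tool [[-0.133, 0.991, -0.002], [0.991, 0.133, 0.001], [0.001, -0.002, -1.0]] j7 -0.5807945415723677
shift [-0.25520106 -0.0003867   0.12802469]
roll 0.011445404538565018 F [-0.19060791  0.62851037 -0.02742623] [-0.00150276  0.01571889  0.01483346]
```

View pics/c5.png

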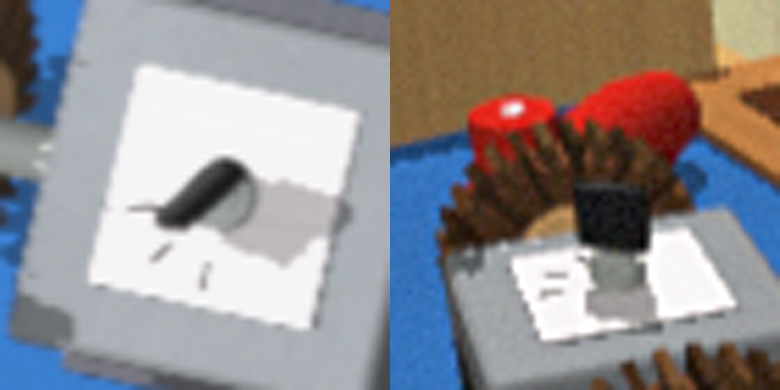

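The top view shows the key parallel to the run (middle) tick, about 33° from off, and the arm is clear. I'll hand in.

```bash
python3 -c "
from bench import r
print(r.hand_in())"
```

```text
the job is handed in; nothing more can be done
None
```

I turned the brushing machine's key to its stop, held it there for about a second and let go; the last picture shows it back at run. I never touched the press key and handed in with the arm clear, but no verdict came back.

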